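# Feed a spacer ring down the chute to its stop

## Task

Take the thickest of the three rings (the spacer about as thick as half its width), set it flat on the open loading deck at the upper end of the sloped chute and let go of it. Then, with the fingers behind it, push it down under the hold-down rails, past the sprung brake shoe, until it rests fully against the stop with the stop's brass plunger pressed in. Push gently: the stop is only lightly clamped and must not be shifted along the chute; leave the other two rings where they are.

Things in the scene. Friction and masses are not known exactly. Their poses are not given: they have to be found in the camera images.
- thick_ring: the ring to feed: ground grey steel spacer ring, outside diameter 60 mm, bore 30 mm, 30 mm thick, about 0.19 kg (varies), lying flat on the table. Origin: centre of its underside; z is the ring's axis (up). Told from the others only by its thickness.
- thin_ring: bystander: the same kind of grey ring, diameter 60 mm but only 20 mm thick, flat on the table; origin at the centre of its underside. Must not be moved (more than 20 mm).
- bearing: bystander: guide ring with ball bearing, diameter 62 mm, 16 mm thick, flat on the table; origin at the centre of its underside. Must not be moved (more than 20 mm).
- trough: sloped trough of the fixed plywood chute; steel floor 300 mm long, falling 12 degrees. Origin: middle of the floor's upper edge, on the floor, 82 mm above the table. x runs down the slope on the centre line, y across, z square to the floor. All x, y, z below are in this frame. Friction keeps a ring lying where it is put; sliding it takes about 1 N.
- deck_mid (a point): middle of the open loading deck, on the floor (x = 45 mm). The deck has side lips 6 mm high, 78 mm apart, and no roof; from x = 92 mm side walls 34 mm high funnel in. The ring is set down on the deck when its origin is at x = 20 to 75 mm, within 10 mm of the centre line, flat on the floor, let go.
- channel_mouth (a point): floor centre at x = 122 mm, where the channel begins; it runs to x = 300 mm, 66 mm wide, walls 34 mm high lined with slick white plastic. A rail along each wall (underside z = 34 mm, top 38 mm) roofs its sides; a slot 42 mm wide (y = -21 to 21 mm) stays open for closed fingers. A ring can enter only from the deck.
- brake_spot (a point): tip of the black brake shoe (upright, 16 mm round, x = 150 mm), which sticks 9 mm out of the +y wall and springs back into it. The ring touches it from about x = 132 mm; pushing past adds up to about 5 N until the ring's origin is at x = 150 mm, nothing from 170 mm on.
- plunger (a joint): brass plunger, 9 mm round, on the centre line 15 mm above the floor, sticking out 6 mm up the slope from the stop's face: 0 = out, 0.006 m = flush, ring against the face. Counts as pressed above 0.0045. Its spring is weak (under 0.6 N), so a ring left against the stop stays there by friction.
- stop_slip (a joint): how far (m) the stop has been shoved down the slope; 0 at start, must stay below 0.0025. Dark steel block 62 x 22 mm, 32 mm high, black knob on top up to z = 57 mm. Slips above about 14 N. Its face is clamped anywhere from x = 215 to 275 mm: not measured, to be felt or seen. Seated, the ring's origin is 30 mm before the face.
Not all that is in view belongs to the job. What is shaped like the thick_ring but blue is not meant.

How it is judged:
By the outcome, as a careful person would: the job done as asked, in the order asked, and still so for the second after the job is handed in, with the robot touching nothing.
It also fails if it takes over 58 s, if anything falls off the work surface, if the arm or the gripper's body presses on something with over 40 N, if the wrist force passes 120 N, or if a joint passes its speed limit or range.

## Robot

A 7-joint arm with a two-finger parallel gripper is mounted at the origin on a cart in front of the work surface, level with it; the furniture and walls round the work are solid. World frame = base frame: x ahead of the robot, y to its left, z up, the work surface at z = 0. Lengths are in mm, angles in rad, forces in N, time in s.
With the tool pointing down it reaches from about 400 to 875 mm from the base axis. Payload 4.4 kg.
Tool frame: the origin (TCP) lies midway between the tips of the shut fingers; the grasp point (between the pads) lies ctrl.grip_depth behind it (ctrl.grip_depth is the distance from the TCP to the grasp point, in mm); z points along the fingers, y is the line along which they close (so a half turn about z gives the same grasp; the last joint's range is limited). The gripper opens to 85 mm and grips with 20 to 120 N. Pads are 22 mm wide; open, the fingers measure 114 mm over their backs; the gripper's body (76 mm by 85 mm) begins 54 mm behind the grasp point. The pads swing forward as they close: fully open they stand 13 mm farther back than shut.
Start: joints at [-1.262, 0.628, 0.038, 1.517, -0.027, 0.996, -0.02], TCP at [237.934, 604.901, 231.313] pointing down, gripper open.
Joint ranges: [-3.06, 3.06], [-0.37, 2.12], [-1.25, 1.32], [0.18, 2.47], [-1.1, 4.24], [0.23, 1.98], [-2.94, 2.94]. Speed limits (rad/s): [2.57, 2.57, 3.14, 3.14, 3.14, 3.14, 3.14].

## Interface

Orientations are given as [roll, pitch, yaw] about the fixed x, y, z axes, in that order (R = Rz(yaw) Ry(pitch) Rx(roll)).
In Python, from cell import ctrl gives the robot as it stands.
- The arm moves only by the tool carry_out, never from a script. Its argument "deltas" is one flat list of numbers, 7 for each row, row after row: the turn, a rotation vector about the tool's x, y, z in degrees, then the shift along the tool's x, y, z in m, then the closure, from -1 (fully open) to 1 (shut). In form: [wx, wy, wz, dx, dy, dz, claw, wx, wy, wz, dx, dy, dz, claw, ...]. A call has 1 to 12 rows; each row shifts and turns the commanded pose from where the row before left it, along the tool's axes as they then stand; what a row does not reach is not made up. A row lasts 1/8 s, in which the tool goes at most 62.5 mm and 10.7 degrees, less where a joint would pass 70% of its speed; a pose out of reach is approached as far as the arm can. A call with a gripper value outside its range is refused whole. The fingers move at their own pace and stop on an object; the grip force is fixed at half the most. Time passes only in rows, so rows that do not move let the fingers close. It gives the time, the measured TCP pose, the force, the opening and the grip force at its end, in the units of the state.
- ctrl.read_state(): the state, without advancing time (a new reading comes with each control period).
- ctrl.get_image(name): name is "scene" or "top"; returns the picture (384x512x3 uint8, red, green, blue); there is no depth.
- ctrl.calibration(name): a dict with "mtx" (3x3 intrinsics, pixels), "R" (3x3) and "t" (3): a world point X has camera coordinates R X + t. Camera axes: x right, y down, z forward; pixel columns grow to the right and rows downward; lengths in mm; the calibration is good to about 2 mm. A picture is of the moment at which its call begins. calibration takes no time and is no camera call.
- ctrl.finish_job(): hands the job in; it is judged then, once.
The state is a dict: "clock": time; "qpos": joint angles; "qd": joint speeds; "tau": joint torques, N m; "eef_pos": TCP position; "tool_rot": TCP orientation; "force": force on the tool from outside, world axes, zero at the start; "torque": the same for the moment, N m; "width": finger opening in mm; "gripper_force": force on a finger pad.
Only numpy, scipy, OpenCV 4.12 (cv2) and the standard library are available. Lean on these libraries where they do the work, as an engineer would, in place of code of your own. Each camera call takes 0.05 s, during which the arm holds its last target. There are 200 camera calls.

## Working session

There is one attempt and no reset: what is moved stays moved. The work goes in short steps, Python scripts to look and compute and a tool call to move; the robot and the scene stay as the last step left them, time stands still between calls to the robot, and variables do not carry over. Pictures are saved under pics/ and viewed, at most 10 in all, crops included, and the job is handed in when it is done.

Besides the shell and the picture viewer there is one more tool, called after ">>>" as name(argument=value, ...) on one line, values as JSON. carry_out: Moves the arm, as the interface text tells. Its arguments: {"type":"object","properties":{"deltas":{"type":"array"}},"required":["deltas"]}

```bash
mkdir -p pics; ls; python3 - <<'E'
from cell import ctrl
import cv2
for n in("scene","top"):
    cv2.imwrite(f"pics/{n}0.png",ctrl.get_image(n)[:,:,::-1]); c=ctrl.calibration(n); print(n,c["mtx"].tolist(),c["R"].round(4).tolist(),c["t"].round(1).tolist())
s=ctrl.read_state(); print({k:s[k] for k in("clock","eef_pos","tool_rot","force","width")},ctrl.grip_depth)
E
```

```text
pics
scene [[370.29999369793643, 0.0, 252.8759712454526], [0.0, 370.29999369793643, 190.24721787529484], [0.0, 0.0, 1.0]] [[-0.5473, -0.8368, 0.0182], [-0.5085, 0.3151, -0.8013], [0.6648, -0.4478, -0.5979]] [359.6, 265.8, 655.6]
top [[421.1710285456462, 0.0, 253.85678776264282], [0.0, 421.1710285456462, 195.6793550811241], [0.0, 0.0, 1.0]] [[-0.0049, -0.9999, 0.0101], [-0.9949, 0.0039, -0.101], [0.101, -0.0106, -0.9948]] [112.0, 528.7, 1042.6]
{'clock': 0.1, 'eef_pos': array([237.6995018 , 604.38048723, 230.49580156]), 'tool_rot': array([-3.13989978e+00,  1.31499196e-06,  2.76682449e+00]), 'force': array([-0.42493923, -0.23206422,  0.06014058]), 'width': 85.14043576574912} 18.700000000000003
```

View pics/scene0.png

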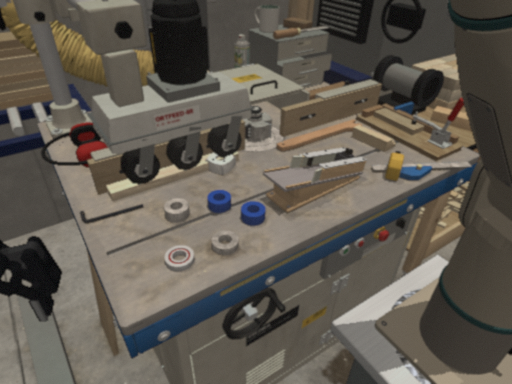

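View pics/top0.png

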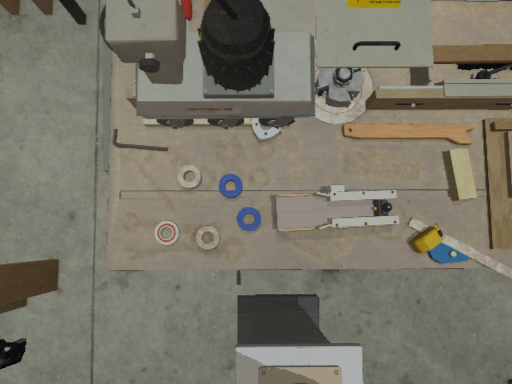

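Chute: upper edge at about u=277 and stop knob at about (383,207) in the top view. Grey rings are at (189,176) and (207,237), the bearing at (167,233). I'll zoom in to tell the thicknesses apart.

```bash
python3 - <<'E'
import cv2,numpy as np
s=cv2.imread("pics/scene0.png");t=cv2.imread("pics/top0.png")
a=cv2.resize(s[180:280,150:280],(780,600),interpolation=cv2.INTER_CUBIC);cv2.imwrite("pics/a.png",a)
cv2.imwrite("pics/b.png",cv2.resize(t[170:245,265:405],(800,428),interpolation=cv2.INTER_CUBIC))
E
```

```text
(no output)
```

View pics/a.png

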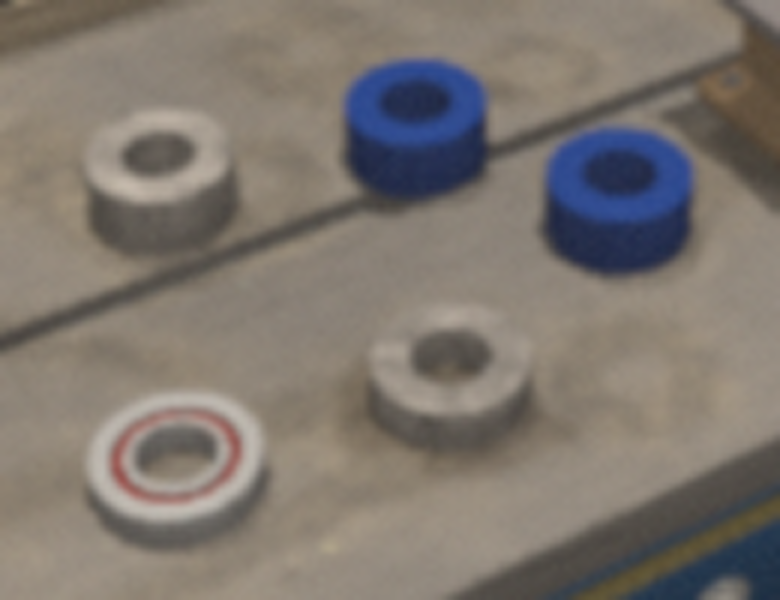

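View pics/b.png

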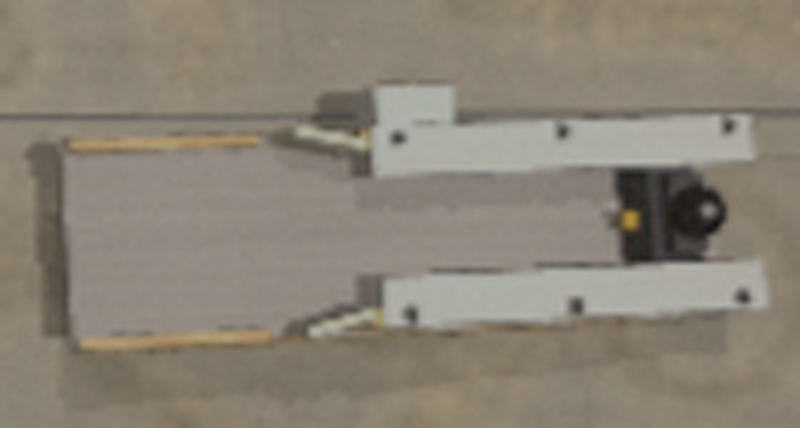

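The far grey ring (scene about (176,206), top about (189,176)) has the taller side wall, so it is the thick one. The stop face shows at about crop u=618, with the brass plunger before it. Next I'll fit the chute pose and the ring.

```bash
cat > h.py <<'E'
import numpy as np,cv2
from cell import ctrl
from scipy.optimize import least_squares
from scipy.spatial.transform import Rotation as Ro
C={n:ctrl.calibration(n) for n in("top","scene")}
def proj(n,X):
    c=C[n];p=(np.atleast_2d(X)@np.array(c["R"]).T+c["t"])@np.array(c["mtx"]).T
    return p[:,:2]/p[:,2:]
def onplane(n,uv,z):
    c=C[n];R=np.array(c["R"]);o=-R.T@c["t"];d=R.T@np.linalg.inv(c["mtx"])@[uv[0],uv[1],1]
    return o+d*(z-o[2])/d[2]
def trough(p):  # x0,y0,yaw of downslope dir
    R=(Ro.from_euler("z",p[2])*Ro.from_euler("y",np.radians(12))).as_matrix()
    return R,np.array([p[0],p[1],82.])
E
python3 - <<'E'
from h import *
k=800/140
P=[((68,150),(0,39,0)),((78,345),(0,-39,0)),((372,175),(122,21,38)),((752,160),(300,21,38)),((383,282),(122,-21,38)),((766,263),(300,-21,38))]
uv=np.array([[265+a[0]/k,170+a[1]/k] for a,_ in P]);X=np.array([b for _,b in P],float)
def f(p):
    R,o=trough(p);return (proj("top",X@R.T+o)-uv).ravel()
r=least_squares(f,[500,0,-1.57]);print(r.x,f(r.x).round(2).reshape(-1,2).tolist())
R,o=trough(r.x)
for xs in(0,45,122,150,215,240,275): print(xs,(R@[xs,0,0]+o).round(1))
# stop face edges top z=32
for x in range(235,285,8): print(x,((proj("top",R@[x,0,32]+o)[0]-[265,170])*k).round(0),end=' ')
t=cv2.imread("pics/top0.png");s=cv2.imread("pics/scene0.png")
print("\nring",onplane("top",(189,176),30),onplane("scene",(176.3,205.7),30))
def ring(im,n,c,z):
    for zz in(0,z):
        for rr in(30,15):
            a=np.linspace(0,6.28,60);Y=np.c_[c[0]+rr*np.cos(a),c[1]+rr*np.sin(a),0*a+zz]
            yield proj(n,Y)
ru=onplane("scene",(176.3,205.7),30)
def crop(im,x,y,w,h,k,polys):
    o_=cv2.resize(im[y:y+h,x:x+w],None,fx=k,fy=k,interpolation=cv2.INTER_CUBIC)
    for p in polys: cv2.polylines(o_,[np.int32((p-[x,y]+.5)*k)],False,(0,255,0),1)
    return o_
L=[np.array(q,float) for q in([(0,39,0),(0,-39,0)],[(122,21,38),(300,21,38)],[(122,-21,38),(300,-21,38)],[(0,0,0),(300,0,0)],[(0,39,6),(92,39,6)],[(0,-39,6),(92,-39,6)])]
A=crop(t,170,155,40,40,7,list(ring(t,"top",ru,30))); B=crop(s,150,180,60,40,7,list(ring(s,"scene",ru,30)))
D=crop(s,260,140,115,80,6.5,[proj("scene",l@R.T+o) for l in L])
H=np.zeros((800-0,800,3),np.uint8)[:600]
H[:280,:280]=A;H[:280,300:720]=B
cv2.imwrite("pics/c.png",H[:280]);cv2.imwrite("pics/d.png",D)
E
```

```text
[480.81711526  54.50940338  -1.51779293] [[-0.71, 0.89], [-0.39, -0.75], [0.26, 0.53], [1.03, 0.47], [-0.31, -0.55], [0.15, -0.6]]
0 [480.8  54.5  82. ]
45 [483.1  10.6  72.6]
122 [487.1 -64.7  56.6]
150 [488.6 -92.   50.8]
215 [ 492.  -155.5   37.3]
240 [ 493.3 -179.9   32.1]
275 [ 495.1 -214.1   24.8]
235 [618. 218.] 243 [635. 218.] 251 [652. 217.] 259 [669. 216.] 267 [686. 215.] 275 [703. 215.] 283 [719. 214.] 
ring [579.60659594 273.99812729  30.        ] [573.43544256 276.57783854  30.        ]
```

View pics/c.png

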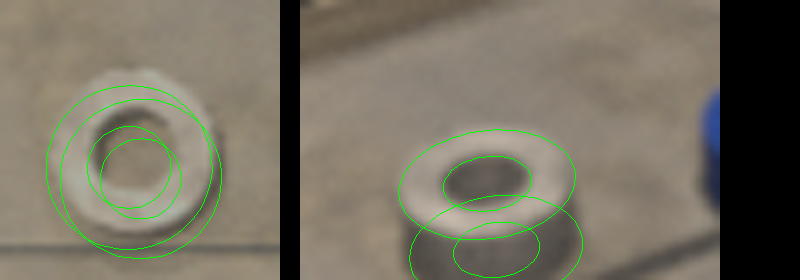

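View pics/d.png

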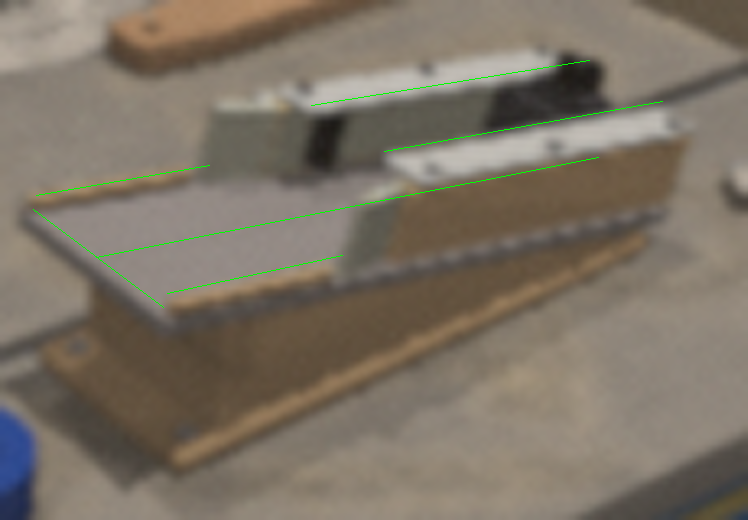

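The overlays show the ring top centre at about (188.1,175.9) in the top picture. The two cameras disagree by about 6 mm in x. I'll calibrate that out once the ring is in the gripper. First I go above the ring.

>>> carry_out(deltas=[0, 0, -8.2, 0, 0, 0, -1, 0, 0, -8.2, 0, 0, 0, -1, 0, 0, -8.1, 0, 0, 0, -1, 0, 0, 0, -0.0357, -0.0384, 0.0144, -1, 0, 0, 0, -0.0357, -0.0384, 0.0144, -1, 0, 0, 0, -0.0357, -0.0384, 0.0144, -1, 0, 0, 0, -0.0357, -0.0384, 0.0144, -1, 0, 0, 0, -0.0357, -0.0384, 0.0144, -1, 0, 0, 0, -0.0357, -0.0384, 0.0144, -1, 0, 0, 0, -0.0357, -0.0384, 0.0144, -1, 0, 0, 0, -0.0357, -0.0384, 0.0144, -1, 0, 0, 0, -0.0357, -0.0384, 0.0144, -1])

```text
clock: 1.6
eef_pos: [577.9, 275.4, 100.8]
tool_rot: [-3.142, -0.001, -3.089]
force: [0.9, 1.5, -0.9]
width: 84.9
gripper_force: 0.0
```

```bash
cat >> h.py <<'E'
def st():
    s=ctrl.read_state();print("t",round(s["clock"],2),"pos",np.round(s["eef_pos"],1),"rot",np.round(np.degrees(s["tool_rot"]),2),"F",np.round(s["force"],1),"w",round(s["width"],1),"g",round(s["gripper_force"],1));return s
def to(pos,R):  # turn (deg, tool) then shift (mm, in target tool axes) 
    s=ctrl.read_state();R0=Ro.from_euler("xyz",s["tool_rot"])
    print("turn",(R0.inv()*R).as_rotvec(degrees=True).round(2),"shift",R.inv().apply(np.array(pos)-s["eef_pos"]).round(1))
DOWN=Ro.from_euler("xyz",[np.pi,0,3.195])
E
python3 -c "
from h import *
print(st()['qpos'].round(2));to([577,276.3,4],DOWN)"
```

```text
t 1.6 pos [577.9 275.4 100.8] rot [-1.8000e+02 -4.0000e-02 -1.7697e+02] F [ 0.9  1.5 -0.9] w 84.9 g 0.0
[-0.43  0.77 -0.1   1.65  0.11  0.73  1.04]
turn [-0.   -0.04 -0.03] shift [ 0.8  0.9 96.8]
```

>>> carry_out(deltas=[0, 0, 0, 0.001, 0.001, 0.035, -1, 0, 0, 0, 0, 0, 0.03, -1, 0, 0, 0, 0, 0, 0.02, -1, 0, 0, 0, 0, 0, 0.011, -1, 0, 0, 0, 0, 0, 0, 0.4, 0, 0, 0, 0, 0, 0, 0.4, 0, 0, 0, 0, 0, 0, 0.4, 0, 0, 0, 0, 0, 0, 0.4, 0, 0, 0, 0, 0, 0, 0.4, 0, 0, 0, 0, 0, 0, 0.4])

```text
clock: 2.85
eef_pos: [576.8, 278.1, 7.0]
tool_rot: [3.141, 0.002, -3.089]
force: [-0.2, -0.8, 5.4]
width: 57.7
gripper_force: 65.1
```

>>> carry_out(deltas=[0, 0, 0, 0, 0, -0.03, 0.4, 0, 0, 0, 0, 0, -0.05, 0.4, 0, 0, 0, 0, 0, -0.05, 0.4, 0, 0, 0, 0, 0, -0.02, 0.4, 0, 0, 0, 0, 0, 0, 0.4, 0, 0, 0, 0, 0, 0, 0.4])

```text
clock: 3.6
eef_pos: [574.9, 277.1, 154.2]
tool_rot: [-3.14, -0.003, -3.089]
force: [0.4, 0.4, -3.3]
width: 57.8
gripper_force: 65.5
```

```bash
python3 - <<'E'
from h import *
s=st();p=s["eef_pos"]
I={n:cv2.cvtColor(ctrl.get_image(n),cv2.COLOR_RGB2BGR) for n in C}
H=np.zeros((400,800,3),np.uint8)
for i,n in enumerate(("top","scene")):
    cv2.imwrite(f"pics/{n}1.png",I[n])
    c=proj(n,p+[0,0,25])[0];x,y=np.int32(c)-28;x=max(x,0);y=max(y,0)
    print(n,c,x,y)
    o=cv2.resize(I[n][y:y+57,x:x+57],(399,399),interpolation=cv2.INTER_CUBIC)
    for zz in(-3,27):   # ring on table had underside 7 below TCP... underside at TCP z-7
        a=np.linspace(0,6.28,60);Y=np.c_[p[0]+30*np.cos(a),p[1]+30*np.sin(a),0*a+p[2]-7+(zz+3)]
        cv2.polylines(o,[np.int32((proj(n,Y)-[x,y]+.5)*7)],False,(0,255,0),1)
    H[:399,i*400:i*400+399]=o
cv2.imwrite("pics/e.png",H)
E
```

```text
t 3.6 pos [574.9 277.1 154.2] rot [-1.7994e+02 -1.4000e-01 -1.7697e+02] F [ 0.4  0.4 -3.3] w 57.8 g 65.5
top [177.75745269 168.06526997] 149 140
scene [168.56631723 152.23990098] 140 124
```

View pics/e.png

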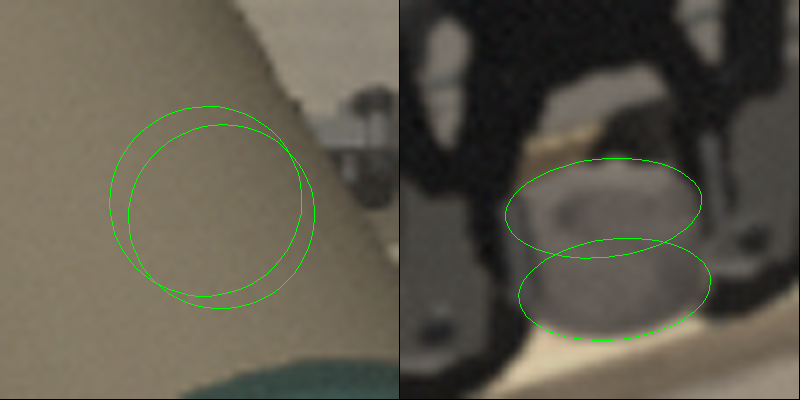

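In the scene picture the ring sits centred in the fingers, close to the overlay. The top view is hidden by the arm. I'll take the average chute x (about 478.5), since deck and slot tolerances cover the remaining 3 mm.

```bash
cat >> h.py <<'E'
RT,OT=trough([478.5,54.5,-1.518])
TILT=DOWN*Ro.from_euler("x",-12,degrees=True)
def tt(x,y,z): return RT@[x,y,z]+OT
def intr():
    s=st();print("trough",(RT.T@(s["eef_pos"]-OT)).round(1),"Ftr",(RT.T@s["force"]).round(1))
E
python3 -c "
from h import *
print(TILT.as_matrix().round(3).tolist(),RT.round(3).tolist());to(tt(42,0,47),TILT);intr()"
```

```text
[[-0.999, -0.052, -0.011], [-0.053, 0.977, 0.208], [0.0, 0.208, -0.978]] [[0.052, 0.999, 0.011], [-0.977, 0.053, -0.208], [-0.208, 0.0, 0.978]]
turn [-12.08  -0.17  -0.05] shift [ 108.2 -269.3  -21.9]
t 3.7 pos [574.9 277.1 153.8] rot [-179.92   -0.18 -176.97] F [ 0.6 -0.5 -2. ] w 57.6 g 65.5
trough [-227.4  108.    25.1] Ftr [ 0.9  0.5 -1.9]
```

>>> carry_out(deltas=[-6, 0, 0, 0, 0, 0, 0.4, -6, 0, 0, 0, 0, 0, 0.4, 0, 0, 0, 0, 0, -0.022, 0.4, 0, 0, 0, 0.018, -0.045, 0, 0.4, 0, 0, 0, 0.018, -0.045, 0, 0.4, 0, 0, 0, 0.018, -0.045, 0, 0.4, 0, 0, 0, 0.018, -0.045, 0, 0.4, 0, 0, 0, 0.018, -0.045, 0, 0.4, 0, 0, 0, 0.018, -0.044, 0, 0.4, 0, 0, 0, 0, 0, 0, 0.4, 0, 0, 0, 0, 0, 0, 0.4])

```text
clock: 5.08
eef_pos: [482.3, 4.9, 120.8]
tool_rot: [2.931, -0.001, -3.089]
force: [0.3, 0.0, -2.7]
width: 57.6
gripper_force: 65.8
```

```bash
python3 - <<'E'
from h import *
to(tt(42,0,47),TILT);intr()
H=np.zeros((400,800,3),np.uint8);p=ctrl.read_state()["eef_pos"]
for i,n in enumerate(("top","scene")):
    I=cv2.cvtColor(ctrl.get_image(n),cv2.COLOR_RGB2BGR);cv2.imwrite(f"pics/{n}2.png",I)
    c=proj(n,p)[0];x,y=np.int32(c)-[40,40]
    o=cv2.resize(I[y:y+80,x:x+80],(400,400),interpolation=cv2.INTER_CUBIC)
    a=np.linspace(0,6.28,60)
    for zz in(-7,23):
        Y=np.c_[30*np.cos(a),30*np.sin(a),0*a+zz]@RT.T+p
        cv2.polylines(o,[np.int32((proj(n,Y)-[x,y]+.5)*5)],False,(0,255,0),1)
    H[:,i*400:i*400+400]=o
cv2.imwrite("pics/f.png",H)
E
```

```text
turn [ 0.04 -0.02 -0.07] shift [ 1.2 -1.4  1.3]
t 5.08 pos [482.3   4.9 120.8] rot [ 1.6796e+02 -3.0000e-02 -1.7700e+02] F [ 0.3  0.  -2.7] w 57.6 g 65.8
trough [40.6  1.2 48.3] Ftr [ 0.6  0.3 -2.6]
```

View pics/f.png

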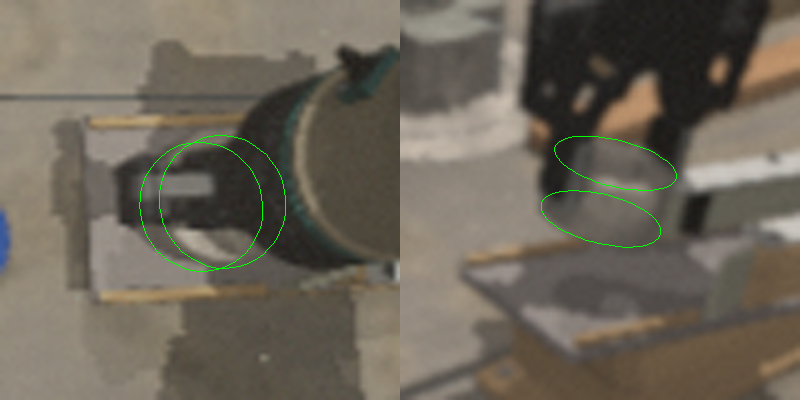

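Overlay and ring agree in both views, with the ring centred over the deck, about level with the lips' midline. Lowering.

>>> carry_out(deltas=[0, 0, 0, 0.001, -0.001, 0.02, 0.4, 0, 0, 0, 0, 0, 0.012, 0.4, 0, 0, 0, 0, 0, 0.006, 0.4, 0, 0, 0, 0, 0, 0, 0.4, 0, 0, 0, 0, 0, 0, 0.4])

```text
clock: 5.8
eef_pos: [481.2, 11.6, 84.2]
tool_rot: [2.932, 0.001, -3.089]
force: [0.1, 0.1, -3.1]
width: 57.3
gripper_force: 65.8
```

```bash
python3 -c "
from h import *
intr()"
```

```text
t 5.8 pos [481.2  11.6  84.2] rot [ 1.6801e+02  4.0000e-02 -1.7697e+02] F [ 0.1  0.1 -3.1] w 57.3 g 65.8
trough [41.6  0.5 11.1] Ftr [ 0.5  0.1 -3.1]
```

>>> carry_out(deltas=[0, 0, 0, 0, 0, 0.0015, 0.4, 0, 0, 0, 0, 0, 0.0015, 0.4, 0, 0, 0, 0, 0, 0, 0.4])

```text
clock: 6.18
eef_pos: [480.8, 12.1, 81.0]
tool_rot: [2.932, -0.0, -3.089]
force: [-0.4, 0.6, -3.5]
width: 57.7
gripper_force: 65.8
```

```bash
python3 -c "
from h import *
intr()"
```

```text
t 6.17 pos [480.8  12.1  81. ] rot [ 1.6800e+02 -1.0000e-02 -1.7698e+02] F [-0.4  0.6 -3.5] w 57.7 g 65.8
trough [41.7  0.1  7.8] Ftr [ 0.1 -0.4 -3.6]
```

>>> carry_out(deltas=[0, 0, 0, 0, 0, 0.001, 0.4, 0, 0, 0, 0, 0, 0, 0.4])

```text
clock: 6.42
eef_pos: [480.8, 12.4, 80.0]
tool_rot: [2.932, -0.0, -3.089]
force: [0.3, 0.2, -1.7]
width: 57.7
gripper_force: 65.8
```

>>> carry_out(deltas=[0, 0, 0, 0, 0, 0.001, 0.4, 0, 0, 0, 0, 0, 0, 0.4])

```text
clock: 6.68
eef_pos: [480.8, 12.5, 79.5]
tool_rot: [2.932, 0.0, -3.089]
force: [-0.7, -0.8, 4.4]
width: 58.0
gripper_force: 66.4
```

>>> carry_out(deltas=[0, 0, 0, 0, 0, 0.001, 0.4, 0, 0, 0, 0, 0, 0, 0.4])

```text
clock: 6.92
eef_pos: [480.9, 12.4, 79.4]
tool_rot: [2.933, 0.001, -3.089]
force: [-3.6, -3.2, 16.5]
width: 57.5
gripper_force: 67.6
```

>>> carry_out(deltas=[0, 0, 0, 0, 0, -0.0015, 0.4, 0, 0, 0, 0, 0, 0, -0.7, 0, 0, 0, 0, 0, 0, -0.7, 0, 0, 0, 0, 0, 0, -0.7, 0, 0, 0, 0, 0, 0, -0.7, 0, 0, 0, 0, 0, -0.01, -0.7, 0, 0, 0, 0, 0, -0.03, -0.7, 0, 0, 0, 0, 0, -0.03, -0.7, 0, 0, 0, 0, 0.03, 0, 0.4, 0, 0, 0, 0, 0.03, 0, 1, 0, 0, 0, 0, 0, 0, 1])

```text
clock: 8.3
eef_pos: [478.6, 58.9, 161.8]
tool_rot: [2.931, 0.002, -3.085]
force: [-0.2, 0.2, -0.4]
width: 18.2
gripper_force: 0.0
```

```bash
python3 - <<'E'
from h import *
intr();to(tt(-14,0,8),TILT)
H=np.zeros((400,800,3),np.uint8);p=tt(42,0,0)
for i,n in enumerate(("top","scene")):
    I=cv2.cvtColor(ctrl.get_image(n),cv2.COLOR_RGB2BGR);cv2.imwrite(f"pics/{n}3.png",I)
    c=proj(n,tt(80,0,0))[0];x,y=np.int32(c)-[40,40]
    o=cv2.resize(I[y:y+80,x:x+80],(400,400),interpolation=cv2.INTER_CUBIC)
    a=np.linspace(0,6.28,60)
    for zz in(0,30):
        Y=np.c_[30*np.cos(a),30*np.sin(a),0*a+zz]@RT.T+p
        cv2.polylines(o,[np.int32((proj(n,Y)-[x,y]+.5)*5)],False,(0,255,0),1)
    H[:,i*400:i*400+400]=o
cv2.imwrite("pics/g.png",H)
E
```

```text
t 8.3 pos [478.6  58.9 161.8] rot [ 1.6795e+02  1.1000e-01 -1.7673e+02] F [-0.2  0.2 -0.4] w 18.2 g 0.0
trough [-20.8   0.3  77.1] Ftr [-0.1 -0.2 -0.5]
turn [0.05 0.07 0.23] shift [ 0.3 -6.8 69.1]
```

View pics/g.png

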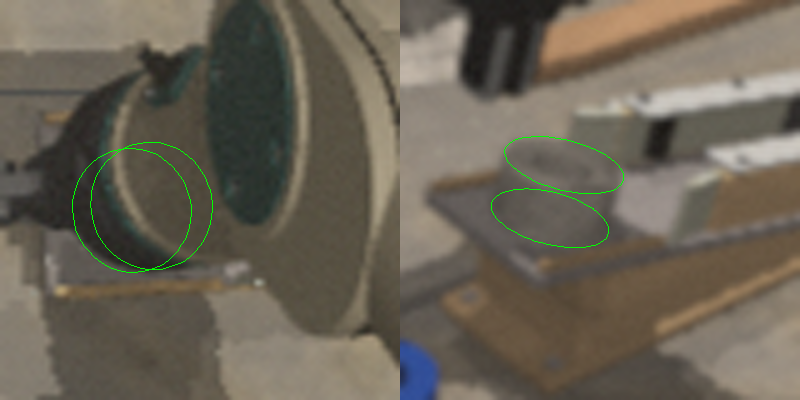

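The ring lies flat on the deck where the overlay predicts. Lowering the closed fingers behind it.

>>> carry_out(deltas=[0, 0, 0, 0, 0, 0.03, 1, 0, 0, 0, 0, 0, 0.025, 1, 0, 0, 0, 0, 0, 0.014, 1, 0, 0, 0, 0, -0.01, 0, 1, 0, 0, 0, 0, 0, 0, 1])

```text
clock: 9.02
eef_pos: [478.8, 59.3, 91.1]
tool_rot: [2.933, 0.0, -3.091]
force: [0.3, 0.4, 0.8]
width: -0.1
gripper_force: 0.0
```

```bash
python3 -c "
from h import *
intr();to(tt(0,0,8),TILT)"
```

```text
t 9.03 pos [478.8  59.3  91.1] rot [ 1.6805e+02  2.0000e-02 -1.7712e+02] F [0.3 0.4 0.8] w -0.1 g 0.0
trough [-6.6  0.5  7.9] Ftr [-0.5  0.3  0.7]
turn [-0.05  0.06 -0.17] shift [ 0.6 -6.6 -0.1]
```

>>> carry_out(deltas=[0, 0, 0, 0.0005, -0.008, 0, 1, 0, 0, 0, 0, -0.008, 0, 1, 0, 0, 0, 0, -0.008, 0, 1, 0, 0, 0, 0, -0.008, 0, 1, 0, 0, 0, 0, -0.008, 0, 1, 0, 0, 0, 0, -0.008, 0, 1, 0, 0, 0, 0, -0.008, 0, 1, 0, 0, 0, 0, -0.008, 0, 1, 0, 0, 0, 0, -0.008, 0, 1, 0, 0, 0, 0, -0.008, 0, 1])

```text
clock: 10.28
eef_pos: [482.4, -17.4, 74.2]
tool_rot: [2.932, 0.001, -3.089]
force: [1.6, 3.4, 2.2]
width: -0.2
gripper_force: 1.5
```

```bash
python3 -c "
from h import *
intr();to(tt(80,0,8),TILT)"
```

```text
t 10.28 pos [482.4 -17.4  74.2] rot [ 1.6799e+02  6.0000e-02 -1.7697e+02] F [1.6 3.4 2.2] w -0.2 g 1.5
trough [72.1  0.1  7.3] Ftr [-3.7  1.7  1.5]
turn [ 0.01  0.07 -0.02] shift [ 0.1 -7.9 -0.7]
```

>>> carry_out(deltas=[0, 0, 0, 0, -0.005, 0, 1, 0, 0, 0, 0, -0.005, 0, 1, 0, 0, 0, 0, -0.005, 0, 1, 0, 0, 0, 0, -0.005, 0, 1])

```text
clock: 10.78
eef_pos: [482.5, -36.5, 70.0]
tool_rot: [2.932, -0.001, -3.088]
force: [-1.3, 7.3, 6.3]
width: -0.2
gripper_force: 4.8
```

>>> carry_out(deltas=[0, 0, 0, 0, -0.005, 0, 1, 0, 0, 0, 0, -0.005, 0, 1, 0, 0, 0, 0, -0.005, 0, 1])

```text
clock: 11.15
eef_pos: [482.8, -49.0, 67.4]
tool_rot: [2.929, -0.002, -3.086]
force: [-0.8, 8.1, 6.5]
width: -0.0
gripper_force: 4.4
```

```bash
python3 -c "
from h import *
intr()"
```

```text
t 11.15 pos [482.8 -49.   67.4] rot [ 1.6784e+02 -9.0000e-02 -1.7683e+02] F [-0.8  8.1  6.5] w -0.0 g 4.4
trough [104.3  -1.2   7.2] Ftr [-9.3 -0.4  4.7]
```

>>> carry_out(deltas=[0, 0, 0, 0, -0.004, -0.0007, 1, 0, 0, 0, 0, -0.004, 0, 1])

```text
clock: 11.4
eef_pos: [483.8, -59.4, 65.8]
tool_rot: [2.932, -0.001, -3.089]
force: [1.2, 2.4, -0.1]
width: 0.1
gripper_force: 1.4
```

>>> carry_out(deltas=[0, 0, 0, 0, -0.004, 0, 1, 0, 0, 0, 0, -0.004, 0, 1, 0, 0, 0, 0, -0.004, 0, 1])

```text
clock: 11.78
eef_pos: [484.5, -71.8, 63.2]
tool_rot: [2.933, -0.001, -3.089]
force: [0.1, 1.4, 0.2]
width: -0.4
gripper_force: 0.4
```

```bash
python3 -c "
from h import *
intr()"
```

```text
t 11.78 pos [484.5 -71.8  63.2] rot [ 1.6803e+02 -3.0000e-02 -1.7701e+02] F [0.1 1.4 0.2] w -0.4 g 0.4
trough [127.6  -0.7   7.9] Ftr [-1.4  0.2 -0.1]
```

>>> carry_out(deltas=[0, 0, 0, 0, -0.004, 0, 1, 0, 0, 0, 0, -0.004, 0, 1, 0, 0, 0, 0, -0.004, 0, 1, 0, 0, 0, 0, -0.003, 0, 1, 0, 0, 0, 0, -0.002, 0, 1])

```text
clock: 12.4
eef_pos: [485.6, -87.8, 59.9]
tool_rot: [2.932, -0.0, -3.089]
force: [-0.6, 0.4, 0.5]
width: -0.1
gripper_force: 0.4
```

>>> carry_out(deltas=[0, 0, 0, 0, -0.0015, 0, 1, 0, 0, 0, 0, -0.0015, 0, 1])

```text
clock: 12.65
eef_pos: [485.8, -90.5, 59.3]
tool_rot: [2.932, -0.0, -3.089]
force: [-0.3, 0.3, -0.8]
width: -0.3
gripper_force: 0.4
```

>>> carry_out(deltas=[0, 0, 0, 0, -0.0015, 0, 1, 0, 0, 0, 0, -0.0015, 0, 1])

```text
clock: 12.9
eef_pos: [485.9, -93.5, 58.7]
tool_rot: [2.932, -0.0, -3.089]
force: [0.3, 0.8, 0.0]
width: 0.2
gripper_force: 0.4
```

```bash
python3 -c "
from h import *
intr()"
```

```text
t 12.9 pos [485.9 -93.5  58.7] rot [ 168.     -0.   -176.97] F [0.3 0.8 0. ] w 0.2 g 0.4
trough [149.7  -0.4   8. ] Ftr [-0.8  0.4 -0.1]
```

Continuing in small steps, feeling for the stop.

>>> carry_out(deltas=[0, 0, 0, 0, -0.0012, 0, 1, 0, 0, 0, 0, -0.0012, 0, 1])

```text
clock: 13.15
eef_pos: [486.1, -95.8, 58.2]
tool_rot: [2.932, 0.0, -3.089]
force: [-0.2, 0.7, -0.5]
width: -0.0
gripper_force: 0.4
```

>>> carry_out(deltas=[0, 0, 0, 0, -0.001, 0, 1, 0, 0, 0, 0, -0.001, 0, 1])

```text
clock: 13.4
eef_pos: [486.2, -97.7, 57.8]
tool_rot: [2.932, -0.0, -3.089]
force: [-0.7, 1.3, -0.8]
width: -0.0
gripper_force: 0.4
```

>>> carry_out(deltas=[0, 0, 0, 0, -0.001, 0, 1, 0, 0, 0, 0, -0.001, 0, 1])

```text
clock: 13.65
eef_pos: [486.3, -99.7, 57.4]
tool_rot: [2.932, 0.0, -3.089]
force: [-0.6, 0.2, -0.3]
width: 0.0
gripper_force: 0.4
```

>>> carry_out(deltas=[0, 0, 0, 0, -0.001, 0, 1])

```text
clock: 13.78
eef_pos: [486.3, -100.7, 57.1]
tool_rot: [2.932, -0.0, -3.089]
force: [-0.7, 0.7, -0.4]
width: 0.0
gripper_force: 0.4
```

>>> carry_out(deltas=[0, 0, 0, 0, -0.0008, 0, 1, 0, 0, 0, 0, 0, 0, 1])

```text
clock: 14.02
eef_pos: [486.4, -101.5, 57.0]
tool_rot: [2.932, 0.0, -3.089]
force: [0.2, 0.8, -0.3]
width: 0.2
gripper_force: 0.3
```

>>> carry_out(deltas=[0, 0, 0, 0, -0.0008, 0, 1, 0, 0, 0, 0, 0, 0, 1])

```text
clock: 14.28
eef_pos: [486.4, -102.3, 56.8]
tool_rot: [2.932, -0.0, -3.089]
force: [0.9, 0.4, -0.4]
width: -0.0
gripper_force: 0.3
```

>>> carry_out(deltas=[0, 0, 0, 0, -0.0008, 0, 1, 0, 0, 0, 0, 0, 0, 1])

```text
clock: 14.52
eef_pos: [486.4, -103.1, 56.7]
tool_rot: [2.932, -0.0, -3.089]
force: [0.6, 0.4, -0.5]
width: 0.1
gripper_force: 0.3
```

>>> carry_out(deltas=[0, 0, 0, 0, -0.0008, 0, 1, 0, 0, 0, 0, 0, 0, 1])

```text
clock: 14.78
eef_pos: [486.5, -103.9, 56.5]
tool_rot: [2.932, -0.0, -3.089]
force: [-1.0, 0.2, -0.0]
width: 0.1
gripper_force: 0.3
```

>>> carry_out(deltas=[0, 0, 0, 0, -0.0008, 0, 1, 0, 0, 0, 0, 0, 0, 1])

```text
clock: 15.02
eef_pos: [486.5, -104.6, 56.3]
tool_rot: [2.932, -0.0, -3.089]
force: [0.0, 1.1, -0.8]
width: 0.1
gripper_force: 0.3
```

>>> carry_out(deltas=[0, 0, 0, 0, -0.0008, 0, 1, 0, 0, 0, 0, 0, 0, 1])

```text
clock: 15.28
eef_pos: [486.6, -105.4, 56.2]
tool_rot: [2.932, -0.0, -3.089]
force: [-0.9, 1.0, -0.6]
width: -0.0
gripper_force: 0.3
```

>>> carry_out(deltas=[0, 0, 0, 0, -0.0008, 0, 1, 0, 0, 0, 0, 0, 0, 1])

```text
clock: 15.52
eef_pos: [486.6, -106.2, 56.0]
tool_rot: [2.932, -0.0, -3.089]
force: [-0.8, 1.3, -0.4]
width: -0.3
gripper_force: 0.3
```

>>> carry_out(deltas=[0, 0, 0, 0, -0.0008, 0, 1, 0, 0, 0, 0, 0, 0, 1])

```text
clock: 15.78
eef_pos: [486.6, -107.0, 55.8]
tool_rot: [2.932, -0.0, -3.089]
force: [0.6, 0.1, -0.6]
width: -0.1
gripper_force: 0.3
```

>>> carry_out(deltas=[0, 0, 0, 0, -0.0008, 0, 1, 0, 0, 0, 0, 0, 0, 1])

```text
clock: 16.02
eef_pos: [486.7, -107.8, 55.7]
tool_rot: [2.932, -0.0, -3.089]
force: [0.5, 0.1, -0.3]
width: 0.0
gripper_force: 0.3
```

>>> carry_out(deltas=[0, 0, 0, 0, -0.0008, 0, 1, 0, 0, 0, 0, 0, 0, 1])

```text
clock: 16.27
eef_pos: [486.7, -108.6, 55.5]
tool_rot: [2.932, -0.0, -3.089]
force: [0.6, 0.9, -0.2]
width: 0.0
gripper_force: 0.3
```

>>> carry_out(deltas=[0, 0, 0, 0, -0.0008, 0, 1, 0, 0, 0, 0, 0, 0, 1])

```text
clock: 16.52
eef_pos: [486.7, -109.3, 55.3]
tool_rot: [2.932, -0.0, -3.089]
force: [-0.6, 0.4, -0.4]
width: 0.3
gripper_force: 0.3
```

```bash
python3 - <<'E'
from h import *
intr()
H=np.zeros((480,800,3),np.uint8)
for i,n in enumerate(("top","scene")):
    I=cv2.cvtColor(ctrl.get_image(n),cv2.COLOR_RGB2BGR);cv2.imwrite(f"pics/{n}4.png",I)
    c=proj(n,tt(200,0,30))[0];x,y=np.int32(c)-[25,30]
    o=cv2.resize(I[y:y+60,x:x+50],(400,480),interpolation=cv2.INTER_CUBIC)
    H[:,i*400:i*400+400]=o
cv2.imwrite("pics/i.png",H)
E
```

```text
t 16.52 pos [ 486.7 -109.3   55.3] rot [ 168.     -0.   -176.98] F [-0.6  0.4 -0.4] w 0.3 g 0.3
trough [166.   -0.4   8. ] Ftr [-0.3 -0.6 -0.5]
```

View pics/i.png

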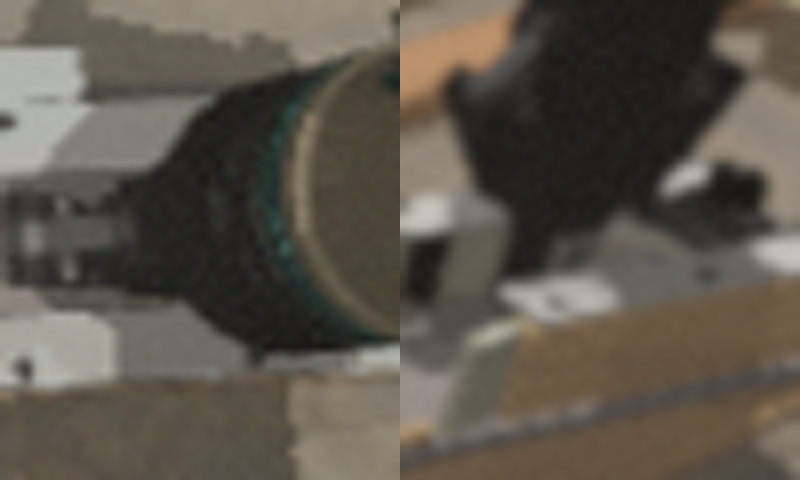

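The view of the ring is mostly hidden by the gripper, with light grey right before the stop at about (640,235). I carry on by feel.

>>> carry_out(deltas=[0, 0, 0, 0, -0.0008, 0, 1, 0, 0, 0, 0, 0, 0, 1])

```text
clock: 16.88
eef_pos: [486.8, -110.1, 55.2]
tool_rot: [2.932, -0.0, -3.089]
force: [-0.0, 1.7, -1.0]
width: -0.2
gripper_force: 0.3
```

>>> carry_out(deltas=[0, 0, 0, 0, -0.0008, 0, 1, 0, 0, 0, 0, 0, 0, 1])

```text
clock: 17.12
eef_pos: [486.8, -110.9, 55.0]
tool_rot: [2.932, -0.0, -3.089]
force: [0.5, 0.6, 0.2]
width: 0.2
gripper_force: 0.3
```

>>> carry_out(deltas=[0, 0, 0, 0, -0.0008, 0, 1, 0, 0, 0, 0, 0, 0, 1])

```text
clock: 17.38
eef_pos: [486.9, -111.7, 54.8]
tool_rot: [2.932, -0.0, -3.089]
force: [0.4, -0.0, -0.8]
width: 0.1
gripper_force: 0.3
```

>>> carry_out(deltas=[0, 0, 0, 0, -0.0008, 0, 1, 0, 0, 0, 0, 0, 0, 1])

```text
clock: 17.62
eef_pos: [486.9, -112.5, 54.7]
tool_rot: [2.932, -0.0, -3.089]
force: [1.1, 1.5, -0.3]
width: 0.3
gripper_force: 0.3
```

>>> carry_out(deltas=[0, 0, 0, 0, -0.0008, 0, 1, 0, 0, 0, 0, 0, 0, 1])

```text
clock: 17.88
eef_pos: [487.0, -113.2, 54.5]
tool_rot: [2.932, -0.0, -3.089]
force: [0.2, 0.9, -0.7]
width: 0.0
gripper_force: 0.3
```

>>> carry_out(deltas=[0, 0, 0, 0, -0.0008, 0, 1, 0, 0, 0, 0, 0, 0, 1])

```text
clock: 18.12
eef_pos: [487.0, -114.0, 54.3]
tool_rot: [2.932, -0.0, -3.089]
force: [0.4, 0.9, -1.0]
width: 0.2
gripper_force: 0.5
```

>>> carry_out(deltas=[0, 0, 0, 0, -0.0008, 0, 1, 0, 0, 0, 0, 0, 0, 1])

```text
clock: 18.38
eef_pos: [487.0, -114.8, 54.2]
tool_rot: [2.932, -0.0, -3.089]
force: [0.1, 1.3, 0.8]
width: -0.3
gripper_force: 0.5
```

>>> carry_out(deltas=[0, 0, 0, 0, -0.0008, 0, 1, 0, 0, 0, 0, 0, 0, 1])

```text
clock: 18.62
eef_pos: [487.1, -115.6, 54.0]
tool_rot: [2.932, 0.0, -3.089]
force: [1.3, 1.1, 0.3]
width: -0.1
gripper_force: 0.5
```

>>> carry_out(deltas=[0, 0, 0, 0, -0.0008, 0, 1, 0, 0, 0, 0, 0, 0, 1])

```text
clock: 18.88
eef_pos: [487.1, -116.4, 53.8]
tool_rot: [2.932, 0.0, -3.089]
force: [-0.3, 1.5, -0.4]
width: -0.0
gripper_force: 0.5
```

>>> carry_out(deltas=[0, 0, 0, 0, -0.0008, 0, 1, 0, 0, 0, 0, 0, 0, 1])

```text
clock: 19.12
eef_pos: [487.2, -117.1, 53.7]
tool_rot: [2.932, -0.0, -3.089]
force: [0.7, 1.2, -0.5]
width: -0.4
gripper_force: 0.5
```

The pad force rose at y of about -114, which is plunger contact. The face should come about 6 mm after that.

>>> carry_out(deltas=[0, 0, 0, 0, -0.0007, 0, 1, 0, 0, 0, 0, 0, 0, 1])

```text
clock: 19.38
eef_pos: [487.2, -117.8, 53.5]
tool_rot: [2.932, -0.0, -3.089]
force: [0.1, 0.9, -0.1]
width: 0.4
gripper_force: 0.5
```

>>> carry_out(deltas=[0, 0, 0, 0, -0.0006, 0, 1, 0, 0, 0, 0, 0, 0, 1])

```text
clock: 19.62
eef_pos: [487.2, -118.4, 53.4]
tool_rot: [2.932, -0.0, -3.089]
force: [-0.5, 1.4, -0.3]
width: 0.3
gripper_force: 0.6
```

>>> carry_out(deltas=[0, 0, 0, 0, -0.0004, 0, 1, 0, 0, 0, 0, 0, 0, 1])

```text
clock: 19.88
eef_pos: [487.2, -118.7, 53.3]
tool_rot: [2.932, -0.0, -3.089]
force: [-0.6, 0.8, 0.9]
width: -0.0
gripper_force: 0.6
```

>>> carry_out(deltas=[0, 0, 0, 0, -0.0004, 0, 1, 0, 0, 0, 0, 0, 0, 1])

```text
clock: 20.12
eef_pos: [487.3, -119.0, 53.3]
tool_rot: [2.932, -0.0, -3.089]
force: [0.0, 2.4, 0.6]
width: 0.2
gripper_force: 0.9
```

>>> carry_out(deltas=[0, 0, 0, 0, -0.0004, 0, 1, 0, 0, 0, 0, 0, 0, 1])

```text
clock: 20.38
eef_pos: [487.2, -119.1, 53.2]
tool_rot: [2.932, -0.0, -3.088]
force: [-0.6, 2.3, 0.1]
width: -0.1
gripper_force: 1.6
```

>>> carry_out(deltas=[0, 0, 0, 0, -0.0003, 0, 1, 0, 0, 0, 0, 0, 0, 1])

```text
clock: 20.62
eef_pos: [487.2, -119.1, 53.2]
tool_rot: [2.931, -0.0, -3.088]
force: [0.4, 4.2, 1.5]
width: 0.2
gripper_force: 2.4
```

The position has stalled and force is rising, so the ring is on the face. One more light press, then I back off.

>>> carry_out(deltas=[0, 0, 0, 0, -0.0003, 0, 1, 0, 0, 0, 0, 0, 0, 1])

```text
clock: 20.88
eef_pos: [487.2, -119.2, 53.1]
tool_rot: [2.931, -0.0, -3.088]
force: [0.0, 5.6, 2.1]
width: 0.1
gripper_force: 2.9
```

>>> carry_out(deltas=[0, 0, 0, 0, 0.002, 0, 1, 0, 0, 0, 0, 0.006, 0, 1, 0, 0, 0, 0, 0.008, 0, 1, 0, 0, 0, 0, 0, -0.03, 1, 0, 0, 0, 0, 0, -0.04, 1, 0, 0, 0, 0, 0.04, -0.04, 1, 0, 0, 0, 0, 0.06, 0, 1, 0, 0, 0, 0, 0.06, 0, 1, 0, 0, 0, 0, 0.06, 0, 1, 0, 0, 0, 0, 0.06, 0, 1, 0, 0, 0, 0, 0, 0, 1, 0, 0, 0, 0, 0, 0, 1])

```text
clock: 22.38
eef_pos: [473.0, 145.8, 222.1]
tool_rot: [2.933, -0.0, -3.088]
force: [0.5, -0.5, 1.1]
width: 0.1
gripper_force: 0.0
```

```bash
python3 - <<'E'
from h import *
intr()
H=np.zeros((480,800,3),np.uint8)
for i,n in enumerate(("top","scene")):
    I=cv2.cvtColor(ctrl.get_image(n),cv2.COLOR_RGB2BGR);cv2.imwrite(f"pics/{n}5.png",I)
    c=proj(n,tt(210,0,30))[0];x,y=np.int32(c)-[25,30]
    o=cv2.resize(I[y:y+60,x:x+50],(400,480),interpolation=cv2.INTER_CUBIC)
    H[:,i*400:i*400+400]=o
    b=cv2.imread(f"pics/{n}0.png"); d=np.abs(I.astype(int)-b).sum(2)
    for nm,q in(("thin",(207,237) if n=="top" else (225,241)),("bear",(167,233) if n=="top" else (180,257))):
        print(n,nm,"diff",d[q[1]-10:q[1]+10,q[0]-12:q[0]+12].mean().round(1))
cv2.imwrite("pics/j.png",H)
E
```

```text
t 22.38 pos [473.  145.8 222.1] rot [ 168.06   -0.   -176.94] F [ 0.5 -0.5  1.1] w 0.1 g 0.0
trough [-118.6   -0.7  118. ] Ftr [0.3 0.5 1.2]
top thin diff 16.6
top bear diff 18.6
scene thin diff 21.3
scene bear diff 24.7
```

View pics/j.png

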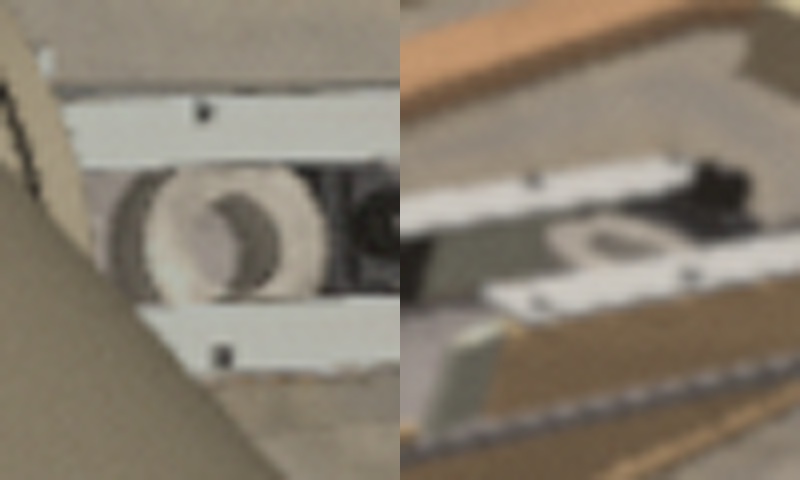

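The ring sits flat between the rails, touching the stop: its right edge is at about (328,240) against the dark block in the top view. The arm is clear, so I'm handing in.

```bash
python3 -c "
from cell import ctrl
print(ctrl.finish_job())"
```

```text
the job is handed in; nothing more can be done
None
```

I set the thick ring on the deck, let it go, and pushed it past the brake until it stalled against the stop at about 6 N, well below the 14 N slip force, then handed in at about 22 s; plunger travel and stop slip were only felt and seen, not read out, the other two rings were not touched, and I viewed 11 pictures, one over the limit of 10.

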